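# Clamp a sample jar in the mixer's three-jaw chuck

### The arm

A 6-joint arm with a two-finger parallel gripper is mounted at the origin on the work surface. World frame = base frame: x ahead of the robot, y to its left, z up, the work surface at z = 0. Lengths are in mm, angles in degrees, forces in N, time in s.
With the tool pointing down it reaches from about 350 to 850 mm from the base axis. Payload 8.1 kg.
Tool frame: the origin (TCP) lies midway between the tips of the shut fingers; the grasp point (between the pads) lies 19 mm behind it (hold_point_z is the distance from the TCP to the grasp point, in mm); z points along the fingers, y is the direction in which the jaws open and shut (so a half turn about z gives the same grasp; the last joint's range is limited). The gripper opens to 85 mm and grips with 20 to 120 N. Pads are 22 mm wide; open, the fingers measure 114 mm over their backs; the gripper's body (76 mm by 85 mm) begins 54 mm behind the grasp point. The pads swing forward as they close: fully open they stand 13 mm farther back than shut.
Start: joints at [63.404, 7.471, 85.268, -0, 87.261, -4.893], TCP at [221.863, 557.478, 231.292] pointing down, gripper open.
Joint ranges: [-169.43, 169.43], [-51.17, 129.36], [1.28, 143.12], [-76.62, 256.62], [0, 156.53], [-152.29, 152.29]. Speed limits (degrees/s): [136.94, 136.94, 159.86, 180, 180, 180].

### API

Orientations are given as [roll, pitch, yaw] about the fixed x, y, z axes, in that order (R = Rz(yaw) Ry(pitch) Rx(roll)).
In Python, from bench import sense, snapshot, camera_params, hand_in, hold_point_z gives the robot as it stands.
- The arm moves only by the tool servo_tool, never from a script. Its argument "motion" is a list of rows, each a list of 7 numbers: the finger opening in mm, from 0 to 85.4, then the shift along the tool's x, y, z in mm, then the turn, a rotation vector about the tool's x, y, z in rad. A call has 1 to 10 rows; each row shifts and turns the pose as measured when the row begins, along the tool's axes as they then stand; what a row does not reach is not made up. A row lasts 1/10 s, in which the tool goes at most 50 mm and 8.59 degrees, less where a joint would pass 70% of its speed; a pose out of reach is approached as far as the arm can. A call with a gripper value outside its range is refused whole. The fingers move at their own pace and stop on an object; "force" is the grip in N (left out, the last holds). Time passes only in rows, so rows that do not move let the fingers close. It gives the time, the measured TCP pose, the force and the opening at its end, in the units of the state.
- sense(): the state, without advancing time (a new reading comes with each control period).
- snapshot(name): name is "scene" or "top"; returns the picture (400x640x3 uint8, blue, green, red); there is no depth.
- camera_params(name): a dict with "fx", "fy", "cx", "cy" (pixels), "R" (3x3) and "t" (3): a world point X has camera coordinates R X + t. Camera axes: x right, y down, z forward; pixel columns grow to the right and rows downward; lengths in mm; the calibration is good to about 2 mm. A picture is of the moment at which its call begins. camera_params takes no time and is no camera call.
- hand_in(): hands the job in, once; it reports no verdict.
The state is a dict: "time": time; "joint_pos": joint angles; "qd": joint speeds; "joint_efforts": joint torques, N m; "tool_pos": TCP position; "tcp_rot": TCP orientation; "ft_force": force on the tool from outside, world axes, zero at the start; "wrist_torque": the same for the moment, N m; "finger_gap": finger opening in mm.
Only numpy, scipy, OpenCV 4.12 (cv2) and the standard library are available. Lean on these libraries where they do the work, as an engineer would, in place of code of your own. Each camera call takes 0.05 s, during which the arm holds its last target. There are 200 camera calls.

### The job

Stand the straight-sided sample jar (40 mm across and 60 mm tall, neither the slim vial nor the wide low tub) gently upright between the open jaws of the bench mixer's chuck and let go of it. Then turn the chuck's sleeve clockwise (seen from above) by pushing its upright posts until all three jaws hold the jar firmly and centred, feeling for the rise in resistance and not overtightening, as the jar is thin-walled. Leave the other things on the bench where they are.

Things in the scene. Friction and masses are not known exactly. Their poses are not given: they have to be found in the camera images.
- jar: The sample jar: a white upright cylinder, 40 mm diameter, 60 mm tall, its top 13 mm a grey lid as wide as the jar; about 110 g, thin-walled. Of the three white containers standing near each other it is the one of middle width and height (the vial is slim and taller, the tub wide and low). Origin: centre of its underside, z up.
- chuck: The bench mixer, fixed to the bench: a white box 170 x 170 x 30 mm with a self-centring chuck on its top. Origin: centre of its underside, z up; its x and y follow the box's sides. Nothing of it stands higher than 78 mm.
- chuck_seat (a point): Centre of the chuck's flat round seat (88 mm diameter), on the turning axis, 50 mm above the bench; the jar is to stand on it. Three jaws stand on the seat, 120 degrees apart, tops 76 mm above the bench; at the start their faces are 25 to 30 mm from the axis and the jar (20 mm radius) goes between them.
- post0 (a point): Top centre of one of the sleeve's three equal upright steel posts (12 mm diameter), 78 mm from the turning axis, 120 degrees apart. Top 78 mm above the bench, standing on a lug 43 mm above the bench. Where the posts stand says nothing of how far the jaws are closed.
- post1 (a point): Top centre of the second post, as post0.
- post2 (a point): Top centre of the third post, as post0.
- jaw0: Steel, plastic-padded jaw 0 of the chuck, 24 mm radially, 14 mm wide, 22 mm tall plus a 4 mm cap. Origin: on the chuck's axis when fully open, moving across it, away from the jaw's side, as the jaw closes (10 mm of travel brings the face to the jar's radius).
- jaw1: Steel, plastic-padded jaw 1 of the chuck, 24 mm radially, 14 mm wide, 22 mm tall plus a 4 mm cap. Origin: on the chuck's axis when fully open, moving across it, away from the jaw's side, as the jaw closes (10 mm of travel brings the face to the jar's radius).
- jaw2: Steel, plastic-padded jaw 2 of the chuck, 24 mm radially, 14 mm wide, 22 mm tall plus a 4 mm cap. Origin: on the chuck's axis when fully open, moving across it, away from the jaw's side, as the jaw closes (10 mm of travel brings the face to the jar's radius).
- vial: Bystander: slim white vial, 26 mm diameter, 78 mm tall, grey cap. Origin: centre of its underside.
- tub: Bystander: wide low white tub, 62 mm diameter, 42 mm tall, grey lid. Origin: centre of its underside.
- pipette: Bystander: blue hand pipette, 270 mm long, 27 mm thick, lying beyond the mixer. Origin under its handle, x towards its tip.
- tube_rack: Bystander: flat tube rack, 90 x 200 x 28 mm with tubes standing to 43 mm. Origin: centre of its underside.
- tip_box: Bystander: tip box, 120 x 85 x 61 mm. Origin: centre of its underside.
- carton: Bystander: white carton, 80 x 160 x 45 mm. Origin: centre of its underside.
- marker: Bystander: black marker pen, about 130 mm long, 14 mm thick, lying near the robot. Origin: below its middle.
- sleeve_top (a point): Centre of the sleeve, 45 mm above the bench: a dark steel disc, 124 mm diameter, under the seat, turning about the seat's axis. Clockwise from above closes all jaws together, 6 mm per radian. It stays where it is left and drags: 1 to 3 N at a post, square to its radius, turns it; once the jaws bite the push climbs: 6 to 9 N is firm, over 15 N overtightens.

How it is judged:
By the outcome, as a careful person would: the job done as asked, in the order asked, and still so for the second after the job is handed in, with the robot touching nothing.
It also fails if it takes over 67 s, if anything falls off the work surface, if the arm or the gripper's body presses on something with over 40 N, if the wrist force passes 120 N, or if a joint passes its speed limit or range.

## Working session

There is one attempt and no reset: what is moved stays moved. The work goes in short steps, Python scripts to look and compute and a tool call to move; the robot and the scene stay as the last step left them, time stands still between calls to the robot, and variables do not carry over. Pictures are saved under pics/ and viewed, about 8 in all and at most 12, crops included, and the job is handed in when it is done.

Besides the shell and the picture viewer there is one more tool, called after "Request:" as name(argument=value, ...) on one line, values as JSON. servo_tool: Moves the arm, as the interface text tells. Its arguments: {"type":"object","properties":{"motion":{"type":"array"},"force":{"type":"number"}},"required":["motion"]}

```bash
mkdir -p pics; ls; python3 - <<'E'
from bench import *
import cv2
s=sense();print(s, hold_point_z)
for n in("scene","top"):
    cv2.imwrite(f"pics/{n}0.png",snapshot(n)); print(n,camera_params(n))
E
```

```text
pics
{'time': 0.0, 'joint_pos': array([ 6.34022209e+01,  7.51656709e+00,  8.53307861e+01, -2.30014197e-05,
        8.72612356e+01, -4.89284054e+00]), 'qd': array([-0.00127949, -0.01194868,  0.05332052,  0.01146893,  0.0062875 ,
       -0.01943909]), 'joint_efforts': array([-1.14124927e-03, -5.69375145e+01, -5.00567830e+01, -1.54210798e-04,
        1.42360645e-02,  3.71605449e-05]), 'tool_pos': array([221.62126141, 556.96601282, 230.21478271]), 'tcp_rot': array([-1.79891805e+02, -9.23889917e-03,  1.58295054e+02]), 'ft_force': array([ 0.26686533,  0.26475871, -0.43376968]), 'wrist_torque': array([0.08544297, 0.0220351 , 0.00466693]), 'finger_gap': 85.36242809559828} 18.700000000000003
scene {'fx': 415.17688064000464, 'fy': 415.17688064000464, 'cx': 320.42073476423775, 'cy': 194.08850659628592, 'R': array([[ 0.87390479,  0.48585827, -0.01523651],
       [ 0.27927035, -0.52748053, -0.80235426],
       [-0.39786742,  0.69692613, -0.59665357]]), 't': array([-450.18697109,  -98.70368558, 1335.09522773])}
top {'fx': 400.9595516401827, 'fy': 400.9595516401827, 'cx': 322.31233042679963, 'cy': 201.54490578249343, 'R': array([[-0.01131296, -0.99990628,  0.00771086],
       [-0.99283981,  0.01031528, -0.11900714],
       [ 0.11891645, -0.00900197, -0.99286346]]), 't': array([ -35.22763999,  566.47227241, 1305.37125306])}
```

View pics/scene0.png

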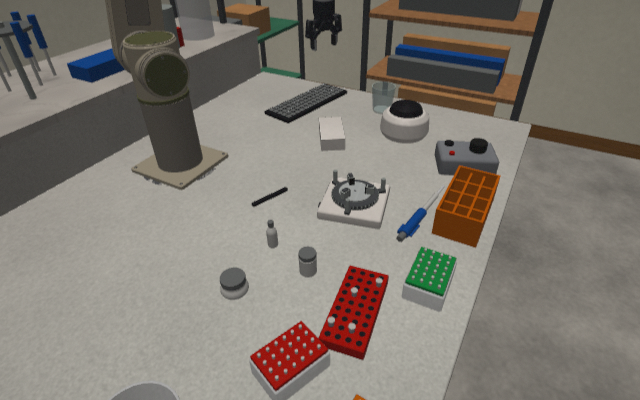

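View pics/top0.png

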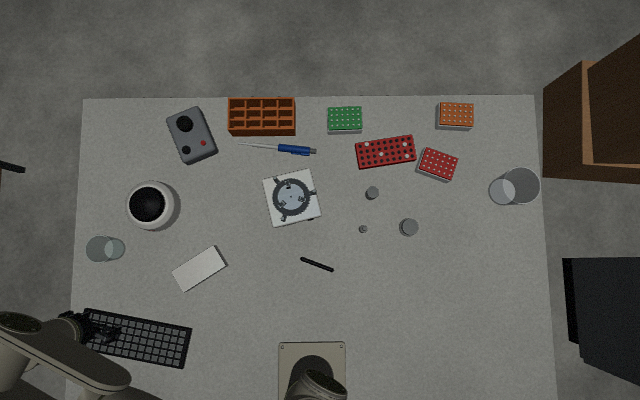

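Scene view: jar at about (308,262), vial (272,235), tub (233,284), mixer (355,195). Top view: jar at about (372,193), mixer at (291,197). I'll enlarge both.

```bash
python3 - <<'E'
import cv2,numpy as np
t=cv2.imread("pics/top0.png");s=cv2.imread("pics/scene0.png")
a=cv2.resize(t[160:240,255:385],None,fx=6,fy=6,interpolation=cv2.INTER_CUBIC)
cv2.imwrite("pics/topc.png",cv2.convertScaleAbs(a,alpha=1.5))
b=cv2.resize(s[160:290,265:395],None,fx=4.6,fy=4.6,interpolation=cv2.INTER_CUBIC)
cv2.imwrite("pics/scenec.png",cv2.convertScaleAbs(b,alpha=1.4)); print(a.shape,b.shape)
E
```

```text
(480, 780, 3) (598, 598, 3)
```

View pics/topc.png

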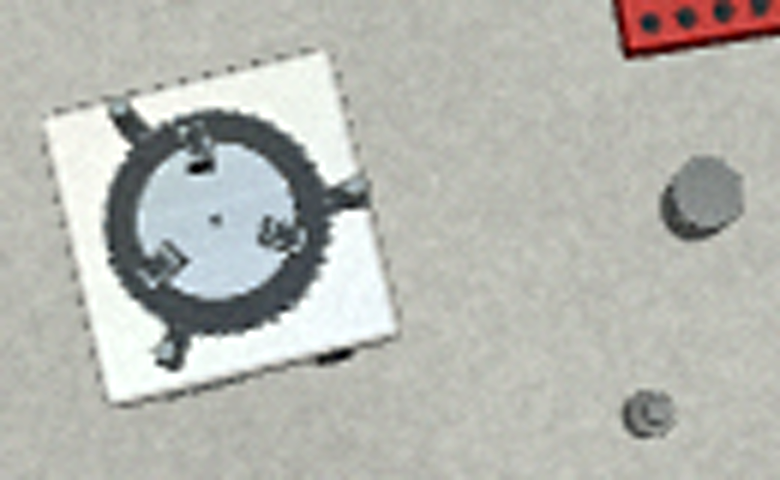

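View pics/scenec.png

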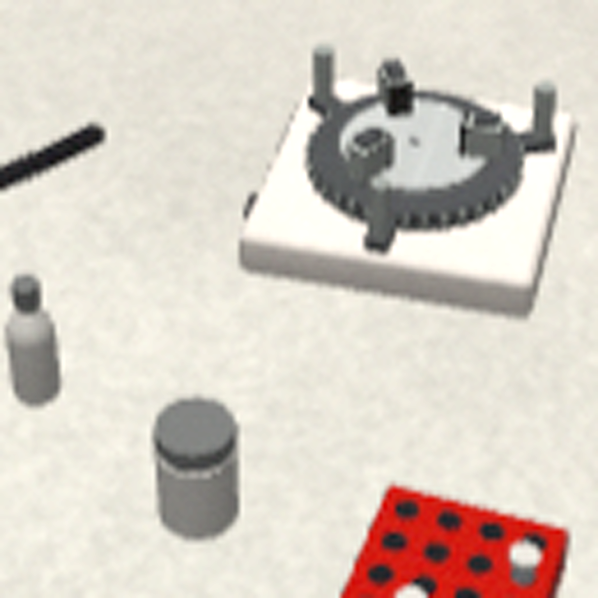

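Top crop: seat dot (215,219), post tops about (119,105), (357,186), (169,355), jar lid centre (706,191), jaws at (200,145), (283,236), (162,264). Scene crop: seat dot (414,141), post tops (323,50), (544,87), (380,187), jar lid centre (195,427).

```bash
cat > h.py <<'E'
import numpy as np
from bench import *
def px(n,u,v,z):
    c=camera_params(n);R=np.array(c["R"]);t=np.array(c["t"])
    d=R.T@np.array([(u-c["cx"])/c["fx"],(v-c["cy"])/c["fy"],1]);o=-R.T@t
    return (o+d*(z-o[2])/d[2])[:2]
T=lambda u,v,z:px("top",(u+.5)/6-.5+255,(v+.5)/6-.5+160,z)
S=lambda u,v,z:px("scene",(u+.5)/4.6-.5+265,(v+.5)/4.6-.5+160,z)
def st():
    s=sense();print("t",round(s["time"],2),"p",np.round(s["tool_pos"],1),"rot",np.round(s["tcp_rot"],1),"F",np.round(s["ft_force"],1),"gap",round(s["finger_gap"],1),"q",np.round(s["joint_pos"],0))
E
python3 - <<'E'
from h import *
for n,a,b,z in [("seat",(215,219),(414,141),50),("p0",(119,105),(323,50),78),("p1",(357,186),(544,87),78),("p2",(169,355),(380,187),78),("jar",(706,191),(195,427),60)]:
    print(n,T(*a,z).round(1),S(*b,z).round(1))
c=T(215,219,50)
for n,a in [("p",(119,105)),("p",(357,186)),("p",(169,355))]:
    d=T(*a,78)-c;print(n,np.hypot(*d).round(1),np.degrees(np.arctan2(d[1],d[0])).round(1))
for a in [(190,128),(283,236),(162,264)]:
    d=T(*a,74)-c;print("jaw",np.hypot(*d).round(1),np.degrees(np.arctan2(d[1],d[0])).round(1))
# box edges
for a in [(45,120),(322,50),(398,333),(115,404)]: print(T(*a,30).round(1))
print("vial",T(650,411,78).round(1))
E
```

```text
seat [583.4  63.9] [584.7  66. ]
p0 [642.5 113.8] [512.5  89.2]
p1 [596.8 -14.7] [644.3 114.4]
p2 [506.5  86.7] [602.2 -16.2]
jar [ 594.8 -205.7] [ 597.2 -206.7]
p 77.3 40.2
p 79.8 -80.3
p 80.2 163.5
jaw 48.2 14.1
jaw 40.5 -108.5
jaw 38.4 135.5
[643.1 160.6]
[681.6   4.9]
[521.1 -36.2]
[483.3 120.9]
vial [ 473.7 -170.2]
```

Request:
servo_tool(motion=[[85,0,0,0,0,0,-0.126],[85,0,0,0,0,0,-0.126],[85,0,0,0,0,0,-0.126],[85,-22,-44,0,0,0,0],[85,-22,-44,0,0,0,0],[85,-22,-44,0,0,0,0],[85,-22,-44,0,0,0,0],[85,-22,-44,0,0,0,0],[85,-22,-44,0,0,0,0],[85,-22,-44,0,0,0,0]], force=25)

```text
time: 1.1
tool_pos: [378.4, 246.3, 224.0]
tcp_rot: [-179.5, -0.5, -178.5]
ft_force: [2.1, -0.0, -0.5]
finger_gap: 84.8
```

Request:
servo_tool(motion=[[85,-21.5,-44.5,0,0,0,0.01],[85,-21.5,-44.5,0,0,0,0.01],[85,-21.5,-44.5,0,0,0,0],[85,-21.5,-44.5,0,0,0,0],[85,-21.5,-44.5,0,0,0,0],[85,-21.5,-44.5,0,0,0,0],[85,-21.5,-44.5,0,0,0,0],[85,-21.5,-44.5,0,0,0,0],[85,-21.5,-44.5,0,0,0,0],[85,-10,-20,0,0,0,0]])

```text
time: 2.1
tool_pos: [583.3, -183.4, 222.7]
tcp_rot: [-179.5, -0.6, -179.9]
ft_force: [0.1, -0.6, 0.1]
finger_gap: 84.9
```

```bash
python3 -c "
from h import *
st()"
```

```text
t 2.1 p [ 583.3 -183.4  222.7] rot [-179.5   -0.6 -179.9] F [ 0.1 -0.6  0.1] gap 84.9 q [ -22.   10.   84.   -1.   87. -112.]
```

Request:
servo_tool(motion=[[85,-6.5,-12,20,0,0,0],[85,-6,-11,30,0,0,0],[85,0,0,40,0,0,0],[85,0,0,30,0,0,0],[85,0,0,0,0,0,0]])

```text
time: 2.6
tool_pos: [595.3, -214.3, 97.4]
tcp_rot: [-179.5, -0.6, 179.7]
ft_force: [-0.3, 0.3, 0.1]
finger_gap: 85.3
```

```bash
python3 - <<'E'
from h import *
import cv2
st()
t=snapshot("top");s=snapshot("scene")
a=cv2.resize(t[160:230,340:410],None,fx=6,fy=6,interpolation=cv2.INTER_CUBIC)
b=cv2.resize(s[220:304,266:350],None,fx=5,fy=5,interpolation=cv2.INTER_CUBIC)
cv2.imwrite("pics/pre.png",cv2.convertScaleAbs(np.hstack([a,b[:420,:370]]),alpha=1.4))
E
```

```text
t 2.6 p [ 595.3 -214.3   97.4] rot [-179.5   -0.6  179.7] F [-0.3  0.3  0.1] gap 85.3 q [ -24.   18.   87.   -1.   75. -114.]
```

View pics/pre.png

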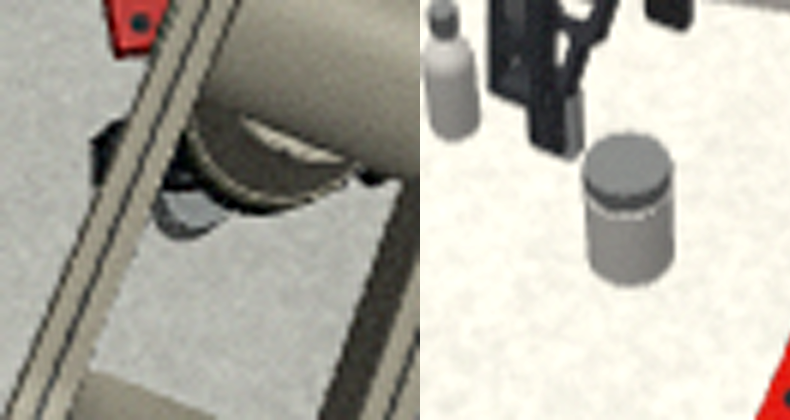

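The scene half shows the jar undisturbed at crop (628,160 for its lid), with one finger to its left at (555,130). The arm hides the jar in the top half. The TCP overshot in y by 8 mm, so I'll correct that before descending.

Request:
servo_tool(motion=[[85,0,8,0,0,0,0],[85,0,0,0,0,0,0],[85,0,0,20,0,0,0],[85,0,0,20,0,0,0],[85,0,0,15,0,0,0],[85,0,0,6,0,0,0],[85,0,0,0,0,0,0]])

```text
time: 3.4
tool_pos: [607.6, -208.9, 55.2]
tcp_rot: [-178.8, 0.9, 179.9]
ft_force: [-0.8, -0.1, 0.8]
finger_gap: 85.0
```

Request:
servo_tool(motion=[[85,0,0,0,0,0,0],[85,0,0,0,0,0,0]])

```text
time: 3.6
tool_pos: [608.5, -209.2, 56.9]
tcp_rot: [-178.8, 1.0, 179.9]
ft_force: [0.1, -0.8, -0.3]
finger_gap: 84.9
```

```bash
python3 -c "
from h import *
st()"
```

```text
t 3.6 p [ 608.5 -209.2   56.9] rot [-178.8    1.   179.9] F [ 0.1 -0.8 -0.3] gap 84.9 q [ -23.   21.   89.   -1.   69. -113.]
```

Request:
servo_tool(motion=[[85,6,1.5,0,-0.01,0.009,0],[85,6,1.5,0,-0.01,0.008,0],[85,0,0,0,0,0,0]])

```text
time: 3.9
tool_pos: [596.5, -206.3, 58.5]
tcp_rot: [-180.0, 0.1, 179.9]
ft_force: [-0.6, -0.4, -0.4]
finger_gap: 84.8
```

Request:
servo_tool(motion=[[85,0,0,6,0,0,0],[85,0,0,6,0,0,0],[85,0,0,6,0,0,0],[85,0,0,5,0,0,0],[85,0,0,0,0,0,0]])

```text
time: 4.4
tool_pos: [596.0, -206.4, 33.0]
tcp_rot: [-180.0, 0.1, 179.9]
ft_force: [-0.4, 0.4, -0.7]
finger_gap: 85.2
```

Request:
servo_tool(motion=[[30,0,0,0,0,0,0],[30,0,0,0,0,0,0],[30,0,0,0,0,0,0],[30,0,0,0,0,0,0],[30,0,0,0,0,0,0],[30,0,0,0,0,0,0],[30,0,0,0,0,0,0],[30,0,0,0,0,0,0]], force=30)

```text
time: 5.2
tool_pos: [596.2, -206.3, 33.1]
tcp_rot: [-180.0, 0.1, 179.9]
ft_force: [0.4, -0.7, -1.1]
finger_gap: 39.4
```

Request:
servo_tool(motion=[[30,0,0,-5,0,0,0],[30,0,0,-12,0,0,0],[30,0,0,-18,0,0,0],[30,0,0,-18,0,0,0],[30,0,0,-18,0,0,0],[30,0,0,-18,0,0,0],[30,0,0,-10,0,0,0],[30,0,0,0,0,0,0]])

```text
time: 6.0
tool_pos: [596.5, -206.5, 141.5]
tcp_rot: [-179.9, 0.2, 179.9]
ft_force: [-0.2, -0.5, -0.2]
finger_gap: 38.8
```

Request:
servo_tool(motion=[[30,1,12,0,0,0,0],[30,2,28,0,0,0,0],[30,2,30,0,0,0,0],[30,2,30,0,0,0,0],[30,2,30,0,0,0,0],[30,2,30,0,0,0,0],[30,2,30,0,0,0,0],[30,0,30,0,0,0,0],[30,0,20,0,0,0,0],[30,0,5,0,0,0,0]])

```text
time: 7.0
tool_pos: [574.6, 54.1, 130.1]
tcp_rot: [179.8, -0.7, 179.8]
ft_force: [-0.0, -0.8, -0.5]
finger_gap: 39.0
```

Request:
servo_tool(motion=[[30,-5,5,0,0.003,-0.006,0],[30,-4,5,0,0,-0.006,0],[30,0,0,0,0,0,0],[30,0,0,0,0,0,0]])

```text
time: 7.4
tool_pos: [583.0, 64.4, 127.8]
tcp_rot: [-179.9, -0.2, 179.8]
ft_force: [-0.2, -0.4, -0.5]
finger_gap: 38.8
```

```bash
python3 - <<'E'
from h import *
import cv2
st()
t=snapshot("top");s=snapshot("scene")
a=cv2.resize(t[160:240,250:330],None,fx=5,fy=5,interpolation=cv2.INTER_CUBIC)
b=cv2.resize(s[140:240,305:405],None,fx=6,fy=6,interpolation=cv2.INTER_CUBIC)
cv2.imwrite("pics/over.png",cv2.convertScaleAbs(b,alpha=1.5)); cv2.imwrite("pics/overt.png",a)
E
```

```text
t 7.4 p [583.   64.4 127.8] rot [-179.9   -0.2  179.8] F [-0.2 -0.4 -0.5] gap 38.8 q [  1.  10.  94.  -0.  77. -88.]
```

View pics/over.png

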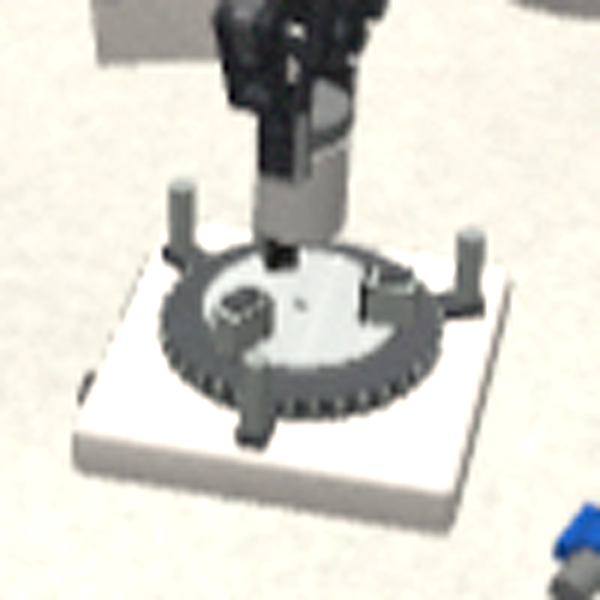

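The jar hangs upright above the seat: bottom edges at crop x 253 and 347, lowest point y about 243, seat dot at (300,303).

```bash
python3 - <<'E'
from h import *
def P(u,v,z): return px("scene",(u+.5)/6-.5+305,(v+.5)/6-.5+140,z)
def proj(X):
    c=camera_params("scene");p=np.array(c["R"])@X+np.array(c["t"]);return ((np.array([c["fx"]*p[0]/p[2]+c["cx"]-305,c["fy"]*p[1]/p[2]+c["cy"]-140])+.5)*6-.5)
th=np.linspace(0,6.28,100)
print("seat",P(300,303,50))
for z in (91,94.7):
  c=np.array([584,64.])
  q=np.array([proj(np.array([c[0]+20*np.cos(a),c[1]+20*np.sin(a),z])) for a in th]);print(z,q.min(0),q.max(0))
E
```

```text
seat [584.33730175  66.663744  ]
91 [254.21167564 205.03482369] [345.6233483  256.61123911]
94.7 [254.40496934 198.11023906] [346.00218152 249.58601057]
```

Request:
servo_tool(motion=[[30,-1,0.6,4,0,-0.003,0],[30,0,0,7,0,0,0],[30,0,0,7,0,0,0],[30,0,0,7,0,0,0],[30,0,0,6,0,0,0],[30,0,0,4,0,0,0],[30,0,0,0,0,0,0]])

```text
time: 8.2
tool_pos: [583.4, 63.3, 88.8]
tcp_rot: [-179.9, -0.1, 179.7]
ft_force: [-0.6, -0.7, -1.8]
finger_gap: 39.0
```

Request:
servo_tool(motion=[[30,-0.6,1.5,1.5,0,0,0],[30,0,0,1.5,0,0,0],[30,0,0,1,0,0,0]])

```text
time: 8.5
tool_pos: [584.5, 65.0, 85.0]
tcp_rot: [-179.9, -0.0, 179.7]
ft_force: [0.7, -0.1, -1.0]
finger_gap: 39.1
```

Request:
servo_tool(motion=[[30,0,0,0.7,0,0,0],[30,0,0,0.7,0,0,0]])

```text
time: 8.7
tool_pos: [584.8, 65.1, 83.9]
tcp_rot: [-179.9, 0.0, 179.7]
ft_force: [-0.2, 0.3, -1.3]
finger_gap: 39.0
```

Request:
servo_tool(motion=[[30,0,0,0.7,0,0,0],[30,0,0,0.7,0,0,0]])

```text
time: 8.9
tool_pos: [585.0, 65.1, 82.8]
tcp_rot: [-179.9, 0.1, 179.7]
ft_force: [-0.2, 0.2, 5.1]
finger_gap: 38.7
```

Request:
servo_tool(motion=[[46,0,0,0,0,0,0],[50,0,0,0,0,0,0],[60,0,0,0,0,0,0],[70,0,0,-1,0,0,0],[70,0,0,-4,0,0,0],[70,0,0,-10,0,0,0],[70,0,0,-15,0,0,0],[70,0,0,-15,0,0,0],[70,0,0,-15,0,0,0],[70,0,0,-5,0,0,0]])

```text
time: 9.9
tool_pos: [585.8, 65.2, 155.1]
tcp_rot: [-179.9, 0.2, 179.7]
ft_force: [0.7, 0.0, -0.1]
finger_gap: 70.0
```

Request:
servo_tool(motion=[[0,0,0,0,0,0,-0.118],[0,0,0,0,0,0,-0.118],[0,0,0,0,0,0,-0.118],[0,0,0,0,0,0,-0.118],[0,0,-15,0,0,0,0],[0,0,-22,0,0,0,0],[0,0,-22,0,0,0,0],[0,0,-15,0,0,0,0],[0,0,0,0,0,0,0]], force=100)

```text
time: 10.8
tool_pos: [625.1, -5.4, 162.9]
tcp_rot: [-179.6, 0.6, -152.9]
ft_force: [-0.5, -0.2, -0.4]
finger_gap: 0.3
```

```bash
python3 - <<'E'
from h import *
import cv2
st()
s=snapshot("scene")
b=cv2.resize(s[130:230,305:405],None,fx=6,fy=6,interpolation=cv2.INTER_CUBIC)
cv2.imwrite("pics/placed.png",cv2.convertScaleAbs(b,alpha=1.5))
E
```

```text
t 10.8 p [625.1  -5.4 162.9] rot [-179.6    0.6 -152.9] F [-0.5 -0.2 -0.4] gap 0.3 q [  -5.   13.   86.   -0.   80. -122.]
```

View pics/placed.png

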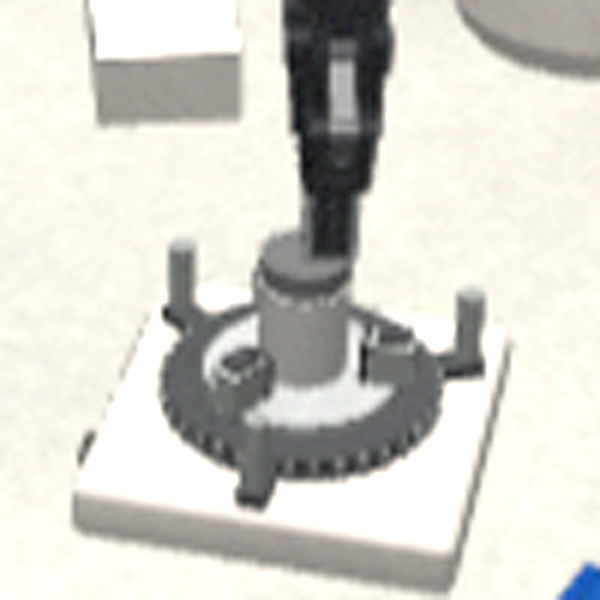

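The jar stands upright on the seat between the open jaws, bottom edges at crop x 258 to 349 and lowest point y about 385, with the seat dot expected near (300,363). The gripper is clear of it.

Request:
servo_tool(motion=[[0,0,0,8,-0.007,0.01,0],[0,0,0,15,0,0,0],[0,0,0,18,0,0,0],[0,0,0,18,0,0,0],[0,0,0,18,0,0,0],[0,0,0,12,0,0,0],[0,0,0,5,0,0,0],[0,0,0,0,0,0,0]])

```text
time: 11.65
tool_pos: [620.4, 1.0, 57.9]
tcp_rot: [179.7, -0.3, -152.8]
ft_force: [-0.3, -0.0, 0.6]
finger_gap: -0.1
```

Request:
servo_tool(motion=[[0,3,-4,0,0,0,0.03],[0,4,0.1,0,0,0,0.051],[0,4,0.1,0,0,0,0.051],[0,4,0.1,0,0,0,0.051],[0,4,0.1,0,0,0,0.051],[0,4,0.1,0,0,0,0.051],[0,4,0.1,0,0,0,0.051],[0,4,0.1,0,0,0,0.051]])

```text
time: 12.45
tool_pos: [601.0, -12.7, 67.2]
tcp_rot: [179.9, 0.8, -176.5]
ft_force: [3.9, 0.3, -2.4]
finger_gap: 0.1
```

```bash
cat >> h.py <<'E'
def arc(c=(584,64.5)):
    s=sense();p=s["tool_pos"];d=p[:2]-c;r=np.hypot(*d);a=np.degrees(np.arctan2(d[1],d[0]));f=s["ft_force"]
    ar=np.radians(a);ur=np.array([np.cos(ar),np.sin(ar)]);ut=np.array([np.sin(ar),-np.cos(ar)])
    print("t %.1f r %.1f ang %.1f z %.1f rot %s yawerr(deg, want 0) %.1f | push %.1f radial %.1f fz %.1f"%(s["time"],r,a,p[2],np.round(s["tcp_rot"][:2],1),(s["tcp_rot"][2]-(a-90)+180)%360-180,-f[:2]@ut,f[:2]@ur,f[2]))
E
python3 -c "
from h import *
arc()"
```

```text
t 12.4 r 79.1 ang -77.6 z 67.2 rot [179.9   0.8] yawerr(deg, want 0) -8.8 | push 3.8 radial 0.5 fz -2.4
```

Request:
servo_tool(motion=[[0,4,0.2,2,0,0.01,0],[0,4,0.2,2,0,0,0],[0,4,0.1,2,0,0,0.03],[0,4,0.1,2,0,0,0.051],[0,4,0.1,2,0,0,0.051],[0,4,0.1,1,0,0,0.051],[0,4,0.1,1,0,0,0.051],[0,4,0.1,0,0,0,0.051]])

```text
time: 13.25
tool_pos: [575.8, -13.8, 62.6]
tcp_rot: [179.8, 1.3, 166.3]
ft_force: [3.5, -2.3, -1.9]
finger_gap: -0.1
```

```bash
python3 -c "
from h import *
arc()"
```

```text
t 13.2 r 78.8 ang -96.0 z 62.6 rot [179.8   1.3] yawerr(deg, want 0) -7.7 | push 3.7 radial 1.9 fz -1.9
```

Request:
servo_tool(motion=[[0,4,0.1,1,0,0.015,0.02],[0,4,0.1,1,0,0,0.02],[0,4,0.1,1,0,0,0.03],[0,4,0.1,1,0,0,0.04],[0,4,0.1,1,0,0,0.04],[0,4,0.1,1,0,0,0.04]])

```text
time: 13.85
tool_pos: [554.1, -7.3, 58.2]
tcp_rot: [179.7, 0.6, 154.8]
ft_force: [3.5, -1.3, 2.2]
finger_gap: -0.2
```

```bash
python3 -c "
from h import *
arc()"
```

```text
t 13.8 r 77.8 ang -112.6 z 58.2 rot [179.7   0.6] yawerr(deg, want 0) -2.6 | push 3.8 radial -0.1 fz 2.2
```

Request:
servo_tool(motion=[[0,2,0,0,0,0,0.025],[0,2,0,0,0,0,0.025],[0,2,0,0,0,0,0.025],[0,2,0,0,0,0,0.025],[0,2,0,0,0,0,0.025]])

```text
time: 14.35
tool_pos: [544.8, -2.6, 58.1]
tcp_rot: [179.7, 0.6, 147.2]
ft_force: [4.2, -0.1, 0.0]
finger_gap: 0.1
```

```bash
python3 -c "
from h import *
arc()"
```

```text
t 14.3 r 77.7 ang -120.3 z 58.1 rot [179.7   0.6] yawerr(deg, want 0) -2.5 | push 3.7 radial -2.0 fz 0.0
```

Request:
servo_tool(motion=[[0,1.5,0,0,0,0,0.018],[0,1.5,0,0,0,0,0.018],[0,1.5,0,0,0,0,0.018],[0,1.5,0,0,0,0,0.018],[0,1.5,0,0,0,0,0.018],[0,1.5,0,0,0,0,0.018]])

```text
time: 14.95
tool_pos: [536.9, 2.9, 58.0]
tcp_rot: [179.6, 0.6, 140.5]
ft_force: [3.3, -1.4, 0.7]
finger_gap: 0.0
```

```bash
python3 - <<'E'
from h import *
import cv2
arc()
s=snapshot("scene")
b=cv2.resize(s[140:225,310:395],None,fx=7,fy=7,interpolation=cv2.INTER_CUBIC)
cv2.imwrite("pics/turn1.png",cv2.convertScaleAbs(b,alpha=1.5))
E
```

```text
t 14.9 r 77.5 ang -127.4 z 58.0 rot [179.6   0.6] yawerr(deg, want 0) -2.1 | push 3.5 radial -0.9 fz 0.7
```

View pics/turn1.png

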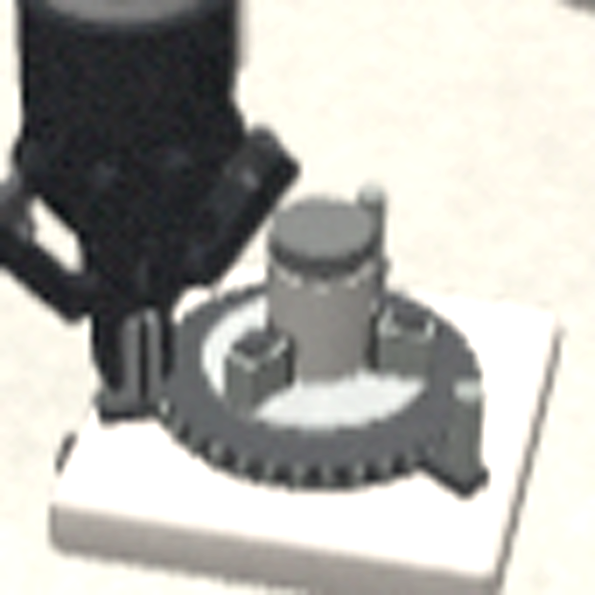

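Pusher is on the post at crop (145,360). The jar is upright at (325,300), and the visible jaws (260,365) and (405,340) are close to touching it. Continuing in small steps.

Request:
servo_tool(motion=[[0,1.2,0,0,0,0,0.015],[0,1.2,0,0,0,0,0.015],[0,1.2,0,0,0,0,0.015],[0,1.2,0,0,0,0,0.015],[0,1.2,0,0,0,0,0.015]])

```text
time: 15.5
tool_pos: [532.0, 7.2, 58.0]
tcp_rot: [179.6, 0.6, 135.7]
ft_force: [3.4, -1.1, 0.9]
finger_gap: 0.2
```

```bash
python3 -c "
from h import *
arc()"
```

```text
t 15.5 r 77.4 ang -132.2 z 58.0 rot [179.6   0.6] yawerr(deg, want 0) -2.0 | push 3.2 radial -1.5 fz 0.9
```

Request:
servo_tool(motion=[[0,1.2,0,0,0,0,0.015],[0,1.2,0,0,0,0,0.015],[0,1.2,0,0,0,0,0.015],[0,1.2,0,0,0,0,0.015],[0,1.2,0,0,0,0,0.015]])

```text
time: 16.0
tool_pos: [527.5, 11.7, 58.0]
tcp_rot: [179.5, 0.6, 131.1]
ft_force: [3.6, -3.2, 2.5]
finger_gap: -0.2
```

Request:
servo_tool(motion=[[0,0.8,0,0,0,0,0.01],[0,0.8,0,0,0,0,0.01],[0,0.8,0,0,0,0,0.01]])

```text
time: 16.3
tool_pos: [526.2, 13.2, 58.1]
tcp_rot: [179.5, 0.6, 129.2]
ft_force: [5.4, -3.7, -0.1]
finger_gap: 0.0
```

```bash
python3 -c "
from h import *
arc()"
```

```text
t 16.3 r 77.3 ang -138.4 z 58.1 rot [179.5   0.6] yawerr(deg, want 0) -2.4 | push 6.3 radial -1.6 fz -0.1
```

Request:
servo_tool(motion=[[0,0.6,0,0,0,0,0.006],[0,0.6,0,0,0,0,0.006]])

```text
time: 16.5
tool_pos: [525.8, 13.5, 58.1]
tcp_rot: [179.5, 0.7, 128.4]
ft_force: [5.0, -3.9, 0.2]
finger_gap: -0.0
```

```bash
python3 -c "
from h import *
arc()"
```

```text
t 16.5 r 77.4 ang -138.8 z 58.1 rot [179.5   0.7] yawerr(deg, want 0) -2.8 | push 6.2 radial -1.2 fz 0.2
```

Request:
servo_tool(motion=[[0,0.9,0,0,0,0,0.004],[0,0.9,0,0,0,0,0.004]])

```text
time: 16.7
tool_pos: [525.3, 14.1, 58.1]
tcp_rot: [179.5, 0.8, 127.8]
ft_force: [5.7, -3.8, -1.9]
finger_gap: 0.0
```

```bash
python3 -c "
from h import *
arc()"
```

```text
t 16.7 r 77.4 ang -139.4 z 58.1 rot [179.5   0.8] yawerr(deg, want 0) -2.8 | push 6.6 radial -1.9 fz -1.9
```

Request:
servo_tool(motion=[[0,1.2,0,0,0,0,0.004],[0,1.2,0,0,0,0,0.004]])

```text
time: 16.9
tool_pos: [524.7, 15.0, 58.2]
tcp_rot: [179.4, 1.0, 127.3]
ft_force: [6.9, -5.3, -1.6]
finger_gap: -0.3
```

```bash
python3 -c "
from h import *
arc()"
```

```text
t 16.9 r 77.3 ang -140.1 z 58.2 rot [179.4   1. ] yawerr(deg, want 0) -2.6 | push 8.5 radial -1.9 fz -1.6
```

The push climbed from about 3.3 N of drag to 8.5 N, which is firm and well under 15 N. Backing off.

Request:
servo_tool(motion=[[0,-3,0,0,0,0,0],[0,-5,0,0,0,0,0],[0,-4,-1,-3,0,0,0],[0,0,0,-12,0,0,0],[0,0,0,-25,0,0,0],[0,0,0,-30,0,0,0],[0,0,0,-30,0,0,0],[0,0,0,-20,0,0,0],[0,0,0,-20,0,0,0]])

```text
time: 17.8
tool_pos: [522.2, 6.3, 200.2]
tcp_rot: [-179.9, 0.1, 127.2]
ft_force: [1.1, -0.3, -0.0]
finger_gap: 0.0
```

Request:
servo_tool(motion=[[0,-10,-20,0,0,0,0],[0,-10,-30,0,0,0,0],[0,-10,-30,0,0,0,0],[0,-10,-30,0,0,0,0],[0,-10,-30,0,0,0,0],[0,-5,-10,0,0,0,0],[0,0,0,0,0,0,0]])

```text
time: 18.5
tool_pos: [435.6, -131.3, 212.0]
tcp_rot: [179.6, 0.6, 127.4]
ft_force: [0.1, 0.1, -0.0]
finger_gap: 0.1
```

```bash
python3 - <<'E'
from h import *
import cv2
st()
s=snapshot("scene");t=snapshot("top")
b=cv2.resize(s[145:230,310:395],None,fx=5,fy=5,interpolation=cv2.INTER_CUBIC)
a=cv2.resize(t[165:226,261:322],None,fx=6,fy=6,interpolation=cv2.INTER_CUBIC)
a=np.vstack([a,np.zeros((425-366,366,3),np.uint8)])
cv2.imwrite("pics/fin.png",cv2.convertScaleAbs(np.hstack([b,a]),alpha=1.5))
cv2.imwrite("pics/finscene.png",s)
E
```

```text
t 18.5 p [ 435.6 -131.3  212. ] rot [179.6   0.6 127.4] F [ 0.1  0.1 -0. ] gap 0.1 q [-23. -16. 109.   0.  86. -61.]
```

View pics/fin.png

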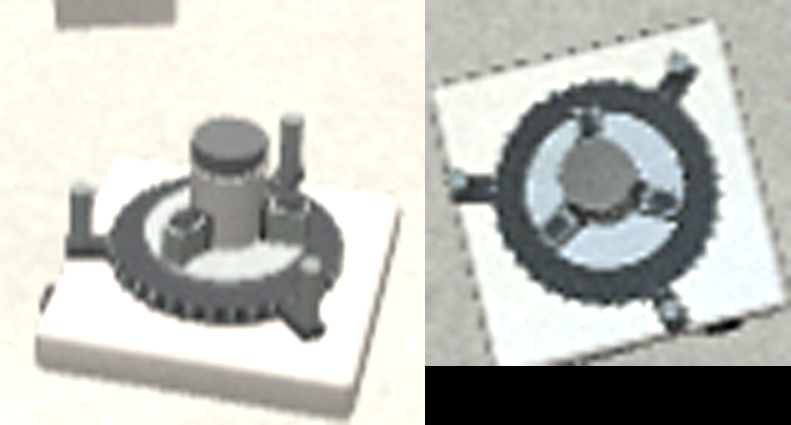

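View pics/finscene.png

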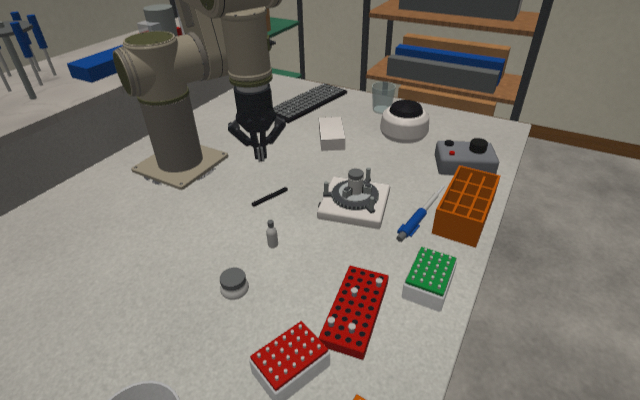

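Three jaws sit against the upright jar, with the lid centre in the top crop at about (599,174). The bystanders look unmoved and the gripper is clear. I'll check the lid centre against the axis numerically.

```bash
python3 - <<'E'
from h import *
print("lid top",px("top",(599-425+.5)/6-.5+261,(174+.5)/6-.5+165,110).round(1),"scene",px("scene",(229+.5)/5-.5+310,(139+.5)/5-.5+145,110).round(1))
E
```

```text
lid top [583.3  62.3] scene [586.2  62.9]
```

```bash
python3 -c "
from bench import *
print(hand_in())"
```

```text
the job is handed in; nothing more can be done
None
```

The jar is standing upright on the mixer's seat, clamped by all three jaws, and the job is handed in at about 19 s on the robot's clock. I set it down on light contact (about 5 N) and let go. I then turned the sleeve clockwise by about 70° by pushing one post with the shut fingers.

**Tightness:** the push needed at the post rose from about 3.3 N of drag to 8.5 N, within the firm range and well below 15 N. I stopped there and backed off.

**Last checks:**
- **Jar:** in the final pictures it is upright with all three jaws against it.
- **Centring:** the lid centre measured (583.3, 62.3) from the top camera and (586.2, 62.9) from the scene camera. The turning axis is at about (584, 64.5), so they agree within about 3 mm, close to the cameras' calibration error.
- **Bystanders:** they look unmoved by eye; I did not measure their positions again.
- **Robot:** it is clear of everything, with about 0 N at the wrist.

No check failed. The arm drifted up to 12 mm on the faster moves, and I corrected this before each close approach.

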